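# Hook the jar holder onto the slotted upright and press it down until it locks

## Task

Hang the loose blue two-jar holder on the empty slotted upright: put its four hooks into the upper two rows of slots so that its back lies flat on the upright, then press it down, firmly but without forcing, until it is fully home and the orange catch has sprung out over its top edge. Let go of it, and leave the jars, the tube rack and the other loose things where they are.

Things in the scene. Friction and masses are not known exactly. Their poses are not given: they have to be found in the camera images.
- holder_grip (a point): Loose blue jar holder, 340 g, standing on the bench: box column 30 wide (y), 48 deep (x), 90 mm high, flat top, with a tray before it (62 along x, 100 wide, 16 high) and 4 hooks on its flat back. The point: mid column width, 72 above its underside, 26 in front of the back face; grip here from above across the two sides (30 mm). x points out of the back, as the hooks do; z up.
- holder_hooks (a point): Middle of the holder's back face, 68 mm above its underside: height of the upper hook stems' undersides; same axes. Hooks at y = +10 and -10 mm here and 50 mm lower. Each is 4 mm thick (y), reaches 11.5 mm out of the back; a stem 5 mm high, and at its end a prong 14 mm further down (19 mm in all). Gap between back and prong 6 mm (its last 5 mm slope open to 8.5).
- stand: Empty slotted upright on a grey foot (135 x 110 x 8 mm), fixed; a filled one far to the left is not meant. Origin: on the bench below the middle of the upright's front face. x points into that face, square to it, the way the hooks go in; z up. The upright: aluminium channel 44 mm wide, front wall 4 mm, hollow behind, top nominally 176 up. Over 45 N on it (holder or robot) bends something.
- slots (a point): NOMINAL middle between the two upper slots' lower edges, on the front face, 138 mm above the bench; axes of the stand. The upright is clamped in its foot by hand, so its true height is up to 15 mm higher or lower: look, or feel for it. Slots 7 mm wide, 22 high, at y = +10 and -10 mm, rows 50 mm apart: here, 50 and 100 mm lower; top row's upper edge 16 mm below the upright's top.
- home (a point): NOMINAL place of holder_grip when the holder is home: hooks in the upper two rows, stems on the slots' lower edges, back flat on the face (2 mm play). 26 mm before the face, 142 mm above the bench; true height up to 15 mm off, like the slots. The hooks pass into the slots 14 to 17 mm above home: slide them down the face, pushing lightly, till they drop in, push flat, then press down.
- catch (a joint): Orange spring catch in the middle of the face, 10 mm wide, 6 mm proud, slope above, flat below, just over the top edge of a locked holder. Slide in m: 0 = out (also with no holder), 0.007 = pushed in. About 12 mm above home the holder meets the slope; pressing on takes 5 to 15 N, pushes the catch in, and within about 1 mm of home it snaps out over the holder's top and the stems hit their stop.
- tube_rack (a point): A loose wire rack of capped tubes, 84 x 112 x 72 mm, a bystander; the point is its centre.
- jar_a (a point): A loose specimen jar with a red lid, 49 mm wide, 70 mm high, a bystander; the point is its centre.
- jar_b (a point): Another such jar, a bystander.
- jar_c (a point): Another such jar, a bystander.
- spare_lid (a point): A loose red jar lid lying on the bench, 49 mm wide, 13 mm high, a bystander; the point is its centre.
- timer (a point): A loose white bench timer, 60 x 75 x 22 mm, a bystander; the point is its centre.

How it is judged:
On the way, in this order (a step that is already met when the one before it is completed fails the run):
1. the holder's hooks are in the slots: its back is within 4 mm of the upright's face, centred and square to it, at the height of the upper two rows (x of holder_grip in the frame of stand between -0.03 and -0.023 m and y of holder_grip in the frame of stand between -0.004 and 0.004 m and z of holder_grip in the frame of catch between 0.14 and 0.161 m and angle between the x axis of holder_grip and the x axis of stand, either way round below 0.12 rad), for 0.1 s.
2. the holder is pressed fully home and the catch has sprung out over its top edge (x of holder_grip in the frame of stand between -0.03 and -0.023 m and z of holder_grip in the frame of catch between 0.14 and 0.144 m and value of joint catch below 0.001 m), for 0.2 s.
At the end, for the whole second after the job is handed in: The holder hangs at rest, hooks in the upper two rows of slots: back within 4 mm of the face and 4 mm of the middle, square within 0.08 rad, upright within 0.08 rad, within 2 mm of its true home height on the upright, and the catch out (slide under 1 mm) over its top edge (all of step 2 and y of holder_grip in the frame of stand between -0.004 and 0.004 m and angle between the x axis of holder_grip and the x axis of stand, either way round below 0.08 rad and angle between holder_grip's own z axis and vertical below 0.08 rad and linear speed of holder below 0.02 m/s); the robot touches nothing.
It fails at once if more than 45 N on the upright or its foot (contact force between stand and anything else above 45 N).
It fails at once if the tube rack was moved by more than 30 mm (distance of tube_rack from where it was at the start of the episode above 0.03 m).
It fails at once if a jar was moved by more than 30 mm (distance of any of jar_a, jar_b, jar_c from where it was at the start of the episode above 0.03 m).
It fails at once if the spare lid or the timer was moved by more than 30 mm (distance of any of spare_lid, timer from where it was at the start of the episode above 0.03 m).
It also fails if it takes over 58 s, if anything falls off the work surface, if the arm or the gripper's body presses on something with over 40 N, if the wrist force passes 120 N, or if a joint passes its speed limit or range.

## Robot

A 6-joint arm with a two-finger parallel gripper is mounted at the origin on the work surface. World frame = base frame: x ahead of the robot, y to its left, z up, the work surface at z = 0. Lengths are in m, angles in rad, forces in N, time in s.
With the tool pointing down it reaches from about 0.3 to 0.875 m from the base axis. Payload 6.4 kg.
Tool frame: the origin (TCP) lies between the finger pads; the fingertips stand 8 mm ahead of it and the grasp point (between the pads) lies 11 mm behind it; z points along the fingers, y is the direction in which the jaws open and shut (so a half turn about z gives the same grasp; the last joint's range is limited). The gripper opens to 85 mm and grips with 20 to 120 N. Pads are 22 mm wide; open, the fingers measure 114 mm over their backs; the gripper's body (76 mm by 85 mm) begins 54 mm behind the grasp point. The pads swing forward as they close: fully open they stand 13 mm farther back than shut.
Start: joints at [-1.527, 0.181, 1.607, -0, 1.354, -0.206], TCP at [0.142, -0.557, 0.239] pointing down, gripper open.
Joint ranges: [-2.99, 2.99], [-0.89, 2.07], [0.3, 2.58], [-1.14, 4.28], [0, 2.63], [-3.12, 3.12]. Speed limits (rad/s): [2.57, 2.57, 3.01, 3.14, 3.14, 3.14].

## Interface

Orientations are given as a unit quaternion [w, x, y, z].
In Python, from bench import monitor, viewer, workorder, spotter gives the robot as it stands. The module is installed in compiled form; this text tells all that it offers.
- The arm moves only by the tool move_arm, never from a script. Its argument "motion" is a list of rows, each a list of 3 entries, a list of its own where there are three numbers: the shift along the tool's x, y, z in units of 60 mm (1.0 is 60 mm), then the turn, a rotation vector about the tool's x, y, z in units of 8 degrees (1.0 is 8 degrees), then the opening in per cent of the stroke, from 0 (shut) to 100 (fully open). In form: [[[dx, dy, dz], [rx, ry, rz], grip], ...]. A call has 1 to 10 rows; each row is the pose to reach, as a shift and turn from the pose commanded when the call began, along the tool's axes at that moment; what a row does not reach only later rows make up. A row lasts 1/8 s, in which the tool goes at most 62.5 mm and 10.7 degrees, less where a joint would pass 70% of its speed; a pose out of reach is approached as far as the arm can. A call with a gripper value outside its range is refused whole. The fingers move at their own pace and stop on an object; the grip force is fixed at half the most. Time passes only in rows, so rows that repeat a pose let the fingers close. It gives the time, the measured TCP pose, the force and the opening at its end, in the units of the state.
- monitor.get_obs(): the state, without advancing time (a new reading comes with each control period).
- viewer.camera(name): name is "scene" or "top" or "wrist"; returns the picture (384x512x3 uint8, blue, green, red); there is no depth.
- viewer.calibration(name): a dict with "fovy" (degrees; the focal length in pixels is half the picture's height over the tangent of half this angle, whatever the lens; pixels are square), "cx", "cy" (the principal point, pixels), "extrinsics" (4x4, takes a point from camera to world coordinates). Camera axes: x right, y down, z forward; pixel columns grow to the right and rows downward; lengths in m; the calibration is good to about 2 mm. The wrist camera is an equidistant fisheye: a pixel r from the principal point sees the ray r / f radians off the axis. A picture is of the moment at which its call begins: read the wrist's pose just before it. calibration takes no time and is no camera call; for the wrist camera it gives the pose at the moment of the call.
- workorder.hand_in(): hands the job in, once; it reports no verdict.
Trained networks look in the newest picture that a camera, given by its name, has taken for a name from the list of things; names that differ only in an ending like _2 or _b are one class to them, and where a whole thing is asked for, a point or a joint stands for the part that bears it (a point fixed in the world has none). Each returns a list of dicts, best first, with "score" (0 to 1); they miss things now and then, are a little off and sometimes report something else, mostly with a low value. They report only what shows in the picture. A call takes as long as a camera call.
- spotter.search_frame(camera, name): "centre" ([column, row] as shares, 0 to 1, of the picture: columns of its width, rows of its height, amid what is visible of it).
- spotter.outline_of(camera, name): "region" (384x512 bool, what is visible of it) and "centre" ([column, row] as shares, 0 to 1, of the picture: columns of its width, rows of its height, amid what is visible of it).
The state is a dict: "time_s": time; "q": joint angles; "dq": joint speeds; "joint_efforts": joint torques, N m; "eef_pos": TCP position; "eef_rot": TCP orientation; "wrist_force": force on the tool from outside, world axes, zero at the start; "torque": the same for the moment, N m; "opening": opening from 0.0 (shut) to 1.0 (fully open).
Only numpy, scipy, OpenCV 4.12 (cv2) and the standard library are available. Lean on these libraries where they do the work, as an engineer would, in place of code of your own. Each camera call takes 0.05 s, during which the arm holds its last target. There are 200 camera calls.

## Working session

There is one attempt and no reset: what is moved stays moved. The work goes in short steps, Python scripts to look and compute and a tool call to move; the robot and the scene stay as the last step left them, time stands still between calls to the robot, and variables do not carry over. Pictures are saved under pics/ and viewed, about 8 in all and at most 12, crops included, and the job is handed in when it is done.

Besides the shell and the picture viewer there is one more tool, called after "Request:" as name(argument=value, ...), one argument or row to a line, values as JSON. move_arm: Moves the arm, as the interface text tells. Its arguments: {"type":"object","properties":{"motion":{"type":"array","items":{"type":"array"}}},"required":["motion"]}

```bash
mkdir -p pics; cat > h.py <<'E'
import numpy as np, cv2
from bench import monitor, viewer, workorder, spotter
def ray(cam,u,v,c=None):
    c=c or viewer.calibration(cam); f=192/np.tan(np.radians(c["fovy"])/2)
    x,y=u-c["cx"],v-c["cy"]
    if cam=="wrist":
        r=np.hypot(x,y); t=r/f; d=np.array([x/r*np.sin(t),y/r*np.sin(t),np.cos(t)]) if r>0 else np.array([0,0,1.])
    else: d=np.array([x/f,y/f,1])
    E=np.array(c["extrinsics"]); d=E[:3,:3]@d; return E[:3,3],d/np.linalg.norm(d)
def atz(cam,u,v,z,c=None):
    o,d=ray(cam,u,v,c); return o+d*(z-o[2])/d[2]
def proj(cam,p,c=None):
    c=c or viewer.calibration(cam); f=192/np.tan(np.radians(c["fovy"])/2)
    E=np.array(c["extrinsics"]); q=E[:3,:3].T@(np.array(p)-E[:3,3])
    if cam=="wrist":
        t=np.arctan2(np.hypot(q[0],q[1]),q[2]); s=f*t/np.hypot(q[0],q[1])
    else: s=f/q[2]
    return np.array([c["cx"]+s*q[0],c["cy"]+s*q[1]])
E
python3 - <<'E'
from h import *
np.set_printoptions(precision=4,suppress=True)
print(monitor.get_obs())
ims={}
for n in("scene","top","wrist"):
    ims[n]=viewer.camera(n); cv2.imwrite(f"pics/{n}0.png",ims[n]); c=viewer.calibration(n); print(n,c["fovy"],c["cx"],c["cy"],np.array(c["extrinsics"]))
    for t in("holder_grip","stand","catch"):
        for r in spotter.outline_of(n,t)[:2]: 
            R=r["region"]; ys,xs=np.nonzero(R); print(t,round(r["score"],2),np.array(r["centre"])*[512,384],xs.min(),xs.max(),ys.min(),ys.max())
cv2.imwrite("pics/a.png",cv2.resize(ims["scene"],(800,600),interpolation=cv2.INTER_CUBIC))
cv2.imwrite("pics/b.png",cv2.resize(ims["top"],(800,600),interpolation=cv2.INTER_CUBIC))
E
```

```text
{'time_s': 0.0, 'q': array([-1.5273,  0.1816,  1.608 , -0.    ,  1.3538, -0.2063]), 'dq': array([-0.0009, -0.0001, -0.0003,  0.0001, -0.0003,  0.0004]), 'joint_efforts': array([ -0.    , -44.4874, -35.1328,  -0.0003,   0.0091,   0.    ]), 'eef_pos': array([ 0.1421, -0.5566,  0.2384]), 'eef_rot': array([-0.0009,  0.9922,  0.1246,  0.0001]), 'wrist_force': array([-0.7599,  0.3652,  0.4152]), 'torque': array([-0.0329, -0.0513,  0.0351]), 'opening': 0.9994851083566858}
scene 48.93440162973675 263.29048078434613 198.03863811343163 [[-0.5786  0.4603 -0.6733  1.2736]
 [ 0.8156  0.3186 -0.483   0.4597]
 [-0.0078 -0.8286 -0.5598  0.6645]
 [ 0.      0.      0.      1.    ]]
holder_grip 0.89 [220.1088 176.7936] 205 243 158 193
stand 0.94 [252.8256 234.5088] 223 291 185 264
top 53.79353483988592 254.82678218158372 192.17265761466786 [[-0.1456 -0.9659  0.2142  0.3978]
 [-0.9893  0.1408 -0.0377  0.0053]
 [ 0.0062 -0.2174 -0.9761  1.0065]
 [ 0.      0.      0.      1.    ]]
holder_grip 0.91 [346.4192 233.0112] 331 374 204 255
stand 0.59 [247.9104 186.3936] 222 272 156 213
wrist 65.70646984690485 256.14244443642485 188.76155012501076 [[ 0.247  -0.926  -0.2854  0.2144]
 [-0.969  -0.2359 -0.0732 -0.5382]
 [ 0.0005  0.2947 -0.9556  0.3729]
 [ 0.      0.      0.      1.    ]]
```

View pics/a.png

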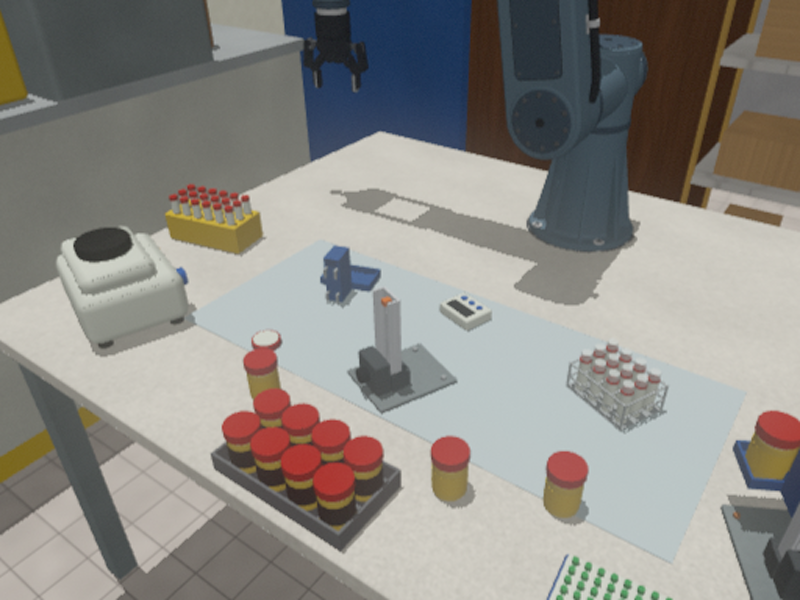

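View pics/b.png

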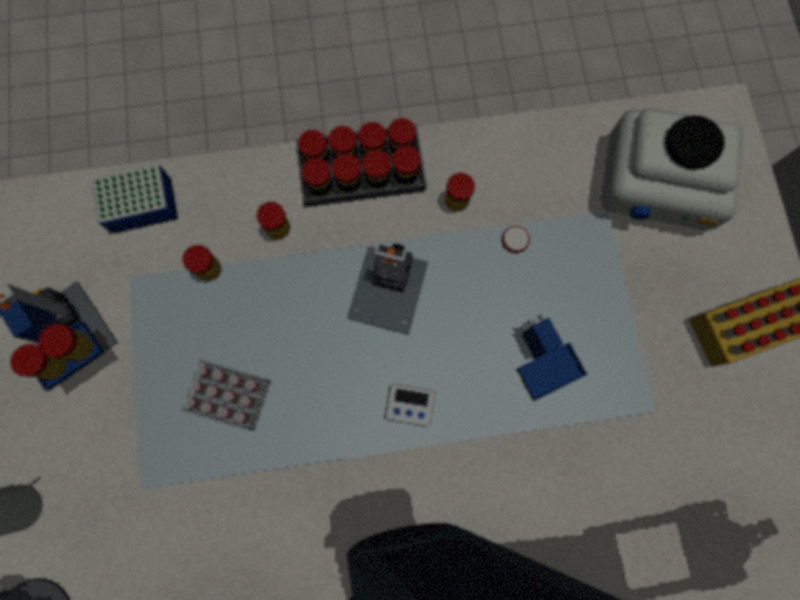

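```bash
python3 - <<'E'
from h import *
a=cv2.imread("pics/scene0.png"); b=cv2.imread("pics/top0.png")
A=cv2.resize(a[150:275,190:300],(400,455),interpolation=cv2.INTER_CUBIC)
B=cv2.resize(b[145:220,215:280],(394,455),interpolation=cv2.INTER_CUBIC)
cv2.imwrite("pics/c.png",np.hstack([A,B]))
B=cv2.resize(b[195:265,320:385],(422,455),interpolation=cv2.INTER_CUBIC)
W=cv2.resize(cv2.imread("pics/wrist0.png"),(370,278)); W=np.vstack([W,np.zeros((177,370,3),np.uint8)])
cv2.imwrite("pics/d.png",np.hstack([B,W]))
E
```

```text
(no output)
```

View pics/c.png

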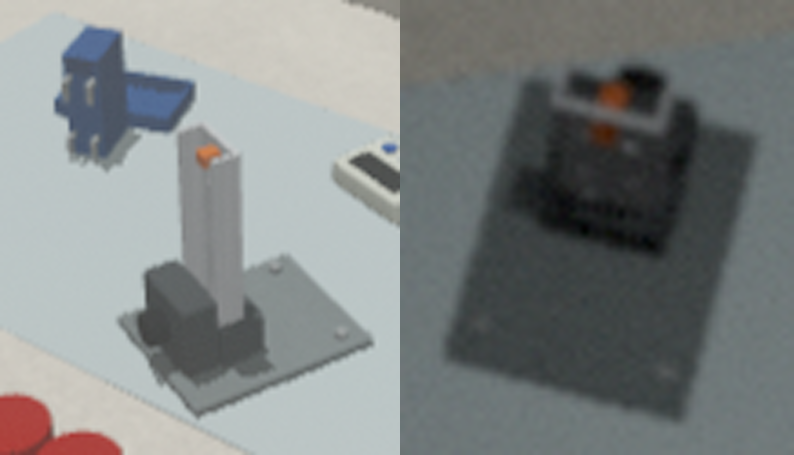

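View pics/d.png

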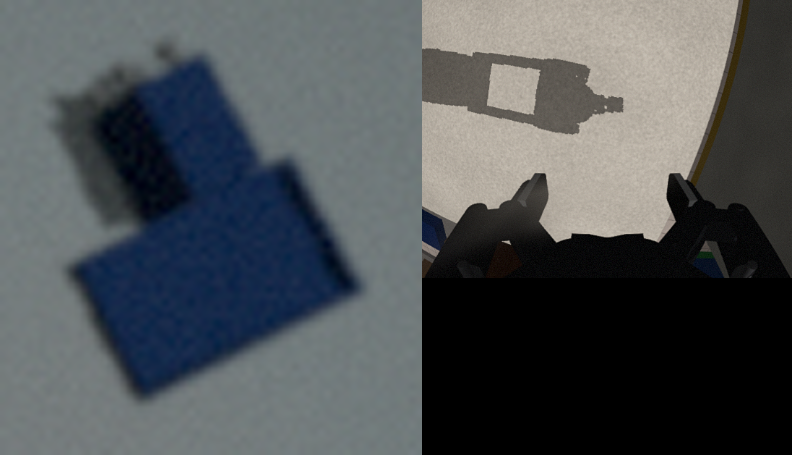

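```bash
python3 - <<'E'
from h import *
np.set_printoptions(precision=4,suppress=True)
cT=viewer.calibration("top")
f=lambda pts,x0,y0,s,z:np.array([atz("top",x0+u/s,y0+v/s,z,cT) for u,v in pts])
F=f([(45,355),(285,418),(357,135),(125,80)],215,145,6.064,.008)
print("foot",F, np.linalg.norm(F-np.roll(F,-1,0),axis=1))
e=lambda a,b:np.degrees(np.arctan2(*(b-a)[[1,0]]))
print("yaw foot",e(F[0],F[3]),e(F[1],F[2]),e(F[1],F[0])-90,e(F[2],F[3])-90)
for z in(.161,.176,.191):
    U=f([(155,107),(264,127)],215,145,6.064,z); print("face top",z,U.mean(0)[:2],e(U[1],U[0])-90,np.linalg.norm(U[0]-U[1]))
C=f([(145,90),(207,55),(258,165),(190,197)],320,195,6.496,.09)
T=f([(72,268),(290,160),(358,288),(142,395)],320,195,6.496,.016)
for n,P in(("col",C),("tray",T)):
    print(n,P,np.linalg.norm(P-np.roll(P,-1,0),axis=1),e(P[3],P[0]),e(P[2],P[1]),e(P[1],P[0])-90,P.mean(0))
E
```

```text
foot [[ 0.5985  0.0574  0.008 ]
 [ 0.5553 -0.0435  0.008 ]
 [ 0.6786 -0.0951  0.008 ]
 [ 0.7195  0.0052  0.008 ]] [0.1098 0.1337 0.1083 0.1317]
yaw foot -23.322586136673603 -22.710538184013394 -23.20260863174677 -22.152374687436435
face top 0.161 [ 0.6508 -0.0248] -19.08324665775619 0.042582626347008615
face top 0.176 [ 0.6463 -0.0243] -19.08324665775639 0.04182717279660582
face top 0.191 [ 0.6419 -0.0237] -19.08324665775629 0.04107171924620295
col [[ 0.5263 -0.2369  0.09  ]
 [ 0.5361 -0.2629  0.09  ]
 [ 0.492  -0.2735  0.09  ]
 [ 0.4838 -0.2457  0.09  ]] [0.0278 0.0454 0.0289 0.0433] 11.67739417698372 13.461556084265286 20.744304462253623 [ 0.5095 -0.2548  0.09  ]
tray [[ 0.4694 -0.2131  0.016 ]
 [ 0.4997 -0.3093  0.016 ]
 [ 0.4448 -0.3256  0.016 ]
 [ 0.4157 -0.2312  0.016 ]] [0.1008 0.0572 0.0988 0.0567] 18.60185800430029 16.560920941208654 17.466112300388147 [ 0.4574 -0.2698  0.016 ]
```

Request:
move_arm(
  motion=[
    [[1,-0.5,0],[0,0,0],100],
    [[2,-1.05,0],[0,0,0],100],
    [[3,-1.6,0],[0,0,-0.33],100],
    [[4,-2.1,0],[0,0,-0.33],100],
    [[5,-2.65,0],[0,0,-0.33],100],
    [[6,-3.2,0],[0,0,-0.33],100],
    [[6.32,-3.33,0],[0,0,-0.33],100],
    [[6.32,-3.33,0],[0,0,-0.33],100],
    [[6.32,-3.33,0],[0,0,-0.33],100],
    [[6.32,-3.33,0],[0,0,-0.33],100],
  ],
)

```text
time_s: 1.85
eef_pos: [0.4595, -0.2707, 0.2393]
eef_rot: [0.0, 0.989, 0.147, -0.0]
wrist_force: [-1.6, -0.0, -0.2]
opening: 1.003
```

```bash
python3 - <<'E'
from h import *
np.set_printoptions(precision=4,suppress=True)
c=viewer.calibration("wrist"); im=viewer.camera("wrist"); cv2.imwrite("pics/w1.png",im); np.save("w1.npy",np.array(c["extrinsics"]))
o=monitor.get_obs(); print(o["eef_pos"],o["eef_rot"],o["wrist_force"])
g=np.array([.508,-.255,0]); y=np.radians(17)
R=lambda a:np.array([[np.cos(a),-np.sin(a),0],[np.sin(a),np.cos(a),0],[0,0,1]])
big=cv2.resize(im,(800,600),interpolation=cv2.INTER_CUBIC)
for P in ([(26,15,90),(26,-15,90),(-22,-15,90),(-22,15,90)],[(-22,50,16),(-22,-50,16),(-84,-50,16),(-84,50,16)]):
    q=[proj("wrist",g+R(y)@np.array(p)/1000,c)*1.5625 for p in P]
    cv2.polylines(big,[np.int32(np.round(q)*8)],True,(0,255,0),1,cv2.LINE_AA,3)
cv2.imwrite("pics/e.png",big)
E
```

```text
[ 0.4594 -0.2708  0.2393] [ 0.      0.9892  0.1464 -0.0001] [0.7548 0.43   0.4035]
```

View pics/e.png

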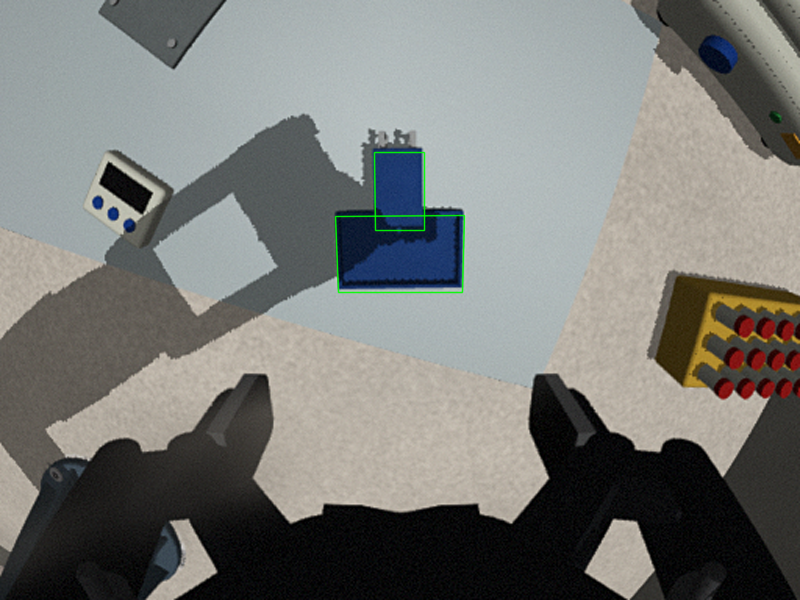

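Request:
move_arm(
  motion=[
    [[0.88,-0.02,0],[0,0,0],100],
    [[0.88,-0.02,0.8],[0,0,0],100],
    [[0.88,-0.02,1.6],[0,0,0],100],
    [[0.88,-0.02,2.3],[0,0,0],100],
    [[0.88,-0.02,2.7],[0,0,0],100],
    [[0.88,-0.02,2.97],[0,0,0],100],
    [[0.88,-0.02,2.97],[0,0,0],100],
    [[0.88,-0.02,2.97],[0,0,0],100],
  ],
)

```text
time_s: 2.9
eef_pos: [0.511, -0.2542, 0.0623]
eef_rot: [0.001, 0.989, 0.147, 0.001]
wrist_force: [-0.4, 0.3, -0.1]
opening: 1.002
```

Request:
move_arm(
  motion=[
    [[0,0,0],[0,0,0],0],
    [[0,0,0],[0,0,0],0],
    [[0,0,0],[0,0,0],0],
    [[0,0,0],[0,0,0],0],
    [[0,0,0],[0,0,0],0],
    [[0,0,0],[0,0,0],0],
    [[0,0,0],[0,0,0],0],
    [[0,0,0],[0,0,0],0],
  ],
)

```text
time_s: 3.9
eef_pos: [0.5108, -0.2536, 0.0616]
eef_rot: [0.0, 0.989, 0.147, 0.0]
wrist_force: [1.0, 0.1, 4.9]
opening: 0.344
```

Request:
move_arm(
  motion=[
    [[0,0,-0.3],[0,0,0],0],
    [[0,0,-0.9],[0,0,0],0],
    [[0,0,-1.7],[0,0,0],0],
    [[0,0,-2.5],[0,0,0],0],
    [[0,0,-3.3],[0,0,0],0],
    [[0,0,-3.98],[0,0,0],0],
    [[0,0,-3.98],[0,0,0],0],
  ],
)

```text
time_s: 4.78
eef_pos: [0.5115, -0.2541, 0.3042]
eef_rot: [0.003, 0.989, 0.147, 0.002]
wrist_force: [0.7, 0.2, -4.2]
opening: 0.348
```

Request:
move_arm(
  motion=[
    [[0.2,-0.5,0],[0,0,0.6],0],
    [[0.5,-1.1,0],[0,0,1.4],0],
    [[0.8,-1.8,0],[0,0,2.2],0],
    [[1.1,-2.5,0],[0,0,3.0],0],
    [[1.4,-3.1,0],[0,0,3.8],0],
    [[1.6,-3.7,0],[0,0,4.5],0],
    [[1.86,-4.19,0],[0,0,4.96],0],
    [[1.86,-4.19,0],[0,0,4.96],0],
    [[1.86,-4.19,0],[0,0,4.96],0],
    [[1.86,-4.19,0],[0,0,4.96],0],
  ],
)

```text
time_s: 6.02
eef_pos: [0.5434, 0.0189, 0.2991]
eef_rot: [0.0, 0.98, -0.197, -0.001]
wrist_force: [0.2, 1.0, -2.9]
opening: 0.343
```

```bash
python3 - <<'E'
from h import *
np.set_printoptions(precision=4,suppress=True)
o=monitor.get_obs(); print(o["eef_pos"],o["eef_rot"],o["wrist_force"])
c=viewer.calibration("wrist"); im=viewer.camera("wrist"); cv2.imwrite("pics/w2.png",im); np.savez("w2.npz",E=np.array(c["extrinsics"]),fovy=c["fovy"],cx=c["cx"],cy=c["cy"])
W=cv2.resize(im,(800,600),interpolation=cv2.INTER_CUBIC)
cv2.imwrite("pics/f.png",W)
print(proj("wrist",[.646,-.024,.176],c)*1.5625)
E
```

```text
[0.5434 0.0189 0.2991] [ 0.0002  0.9803 -0.1975 -0.0007] [ 0.2395  1.0075 -2.9492]
[399.6713  89.8305]
```

View pics/f.png

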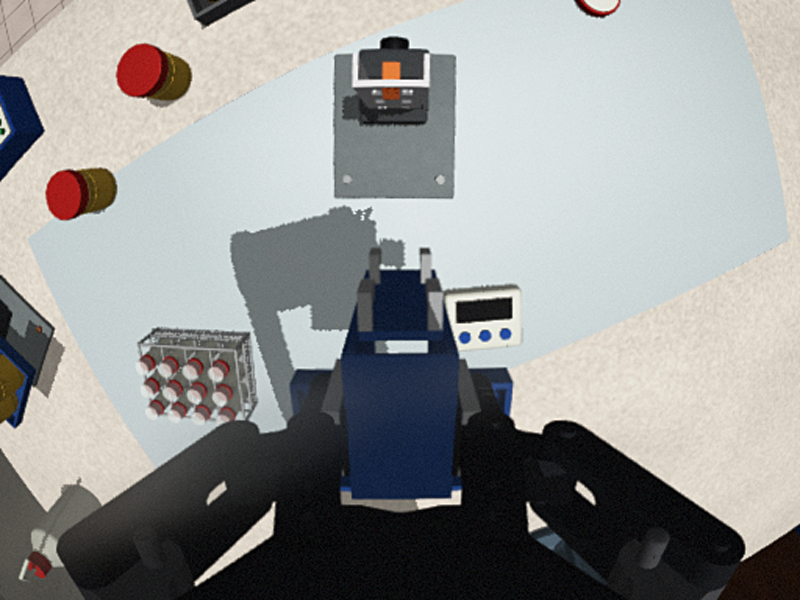

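```bash
python3 - <<'E'
from h import *
im=cv2.imread("pics/w2.png")
A=cv2.resize(im[20:130,206:298],None,fx=5,fy=5,interpolation=cv2.INTER_CUBIC)
B=cv2.resize(im[150:333,210:306],None,fx=3,fy=3,interpolation=cv2.INTER_CUBIC)
B=np.vstack([B,np.zeros((1,288,3),np.uint8)]) if B.shape[0]<550 else B
print(A.shape,B.shape)
cv2.imwrite("pics/g.png",np.hstack([A,B[:550]]))
E
```

```text
(550, 460, 3) (550, 288, 3)
```

View pics/g.png

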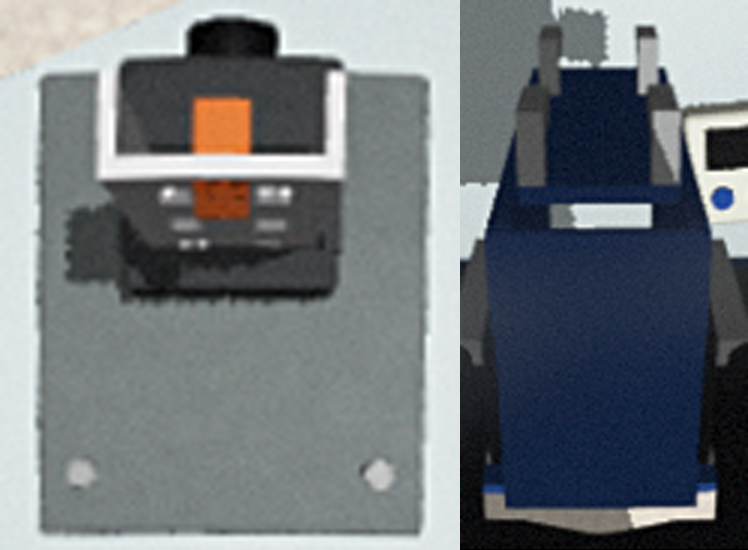

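```bash
cat > fit.py <<'E'
from h import *
from scipy.optimize import least_squares
from scipy.spatial.transform import Rotation as Ro
np.set_printoptions(precision=4,suppress=True)
z=np.load("w2.npz"); cw=dict(E=0,extrinsics=z["E"],fovy=float(z["fovy"]),cx=float(z["cx"]),cy=float(z["cy"]))
cT=viewer.calibration("top"); cS=viewer.calibration("scene")
px=lambda p,x0,y0,s:np.array([(p[0]+.5)/s-.5+x0,(p[1]+.5)/s-.5+y0])
W=lambda p:px(p,206,20,5); H=lambda p:px((p[0]-460,p[1]),210,150,3)
footw=[W(p) for p in((40,532),(421,528),(430,76),(40,76))]
topw=[W((96,181)),W((346,180))]
topt=[px((155,107),215,145,6.064),px((264,127),215,145,6.064)]
tops=[px((241,153),190,150,3.636),px((181,129),190,150,3.636)]
def R(a): return Ro.from_euler("z",a).as_matrix()
def res(p,ws=(1,.4,.4)):
    x,y,a,h,d=p; o=np.array([x,y,0]); r=[]
    for q,(X,Y) in zip(footw,((d,.055),(d,-.055),(d+.135,-.055),(d+.135,.055))): r+=list(proj("wrist",o+R(a)@[X,Y,.008],cw)-q)
    for q,qt,qs,Y in zip(topw,topt,tops,(.022,-.022)):
        P=o+R(a)@[0,Y,h]
        r+=list(ws[0]*(proj("wrist",P,cw)-q))+list(ws[1]*(proj("top",P,cT)-qt))+list(ws[2]*(proj("scene",P,cS)-qs))
    return np.array(r)
if __name__=="__main__":
    for ws in((1,.4,.4),(1,0,0),(1,.4,0),(1,0,.4)):
        s=least_squares(res,[.646,-.024,-.4,.176,-.07],args=(ws,)); print(ws,s.x,np.degrees(s.x[2]),"\n",s.x.size and s.fun)
    o=monitor.get_obs(); q=o["eef_rot"]; Rt=Ro.from_quat([q[1],q[2],q[3],q[0]]).as_matrix(); t=o["eef_pos"]
    pts=[((483,229),(26,15,18)),((713,229),(26,-15,18)),((505,507),(-22,15,18)),((697,507),(-22,-15,18)),((538,69),(26,15,-72)),((669,69),(26,-15,-72))]
    F=Rt@np.diag([1,-1,-1])
    def rh(p):
        M=F@Ro.from_euler("xyz",p[3:]).as_matrix(); g=t+F@(p[:3]+[0,0,.011])
        return np.concatenate([proj("wrist",g+M@np.array(P)/1000,cw)-H(u) for u,P in pts])
    s=least_squares(rh,np.zeros(6)); print("grip rel (fwd,left,up mm; rpy deg)",s.x[:3]*1000,np.degrees(s.x[3:]),s.fun)
    print("tool yaw",np.degrees(np.arctan2(Rt[1,0],Rt[0,0])),"tool z",Rt[:,2])
E
python3 fit.py
```

```text
(1, 0.4, 0.4) [ 0.652  -0.0208 -0.4022  0.161  -0.0791] -23.046902793277226 
 [-0.0413  0.4834  0.5859  1.4737 -0.1686 -1.01   -0.3647 -1.0199  0.5852
 -0.2693 -0.6004 -0.1936 -0.1289  0.3748 -0.2786 -0.1457 -0.4798  0.3398
  2.4687 -0.6224]
(1, 0, 0) [ 0.6512 -0.0204 -0.403   0.1658 -0.0782] -23.088719831529176 
 [-0.0978  0.4565  0.5289  1.5002 -0.1564 -0.9828 -0.3523 -1.047   0.0113
 -0.0755 -0.     -0.     -0.     -0.      0.0204  0.0755 -0.      0.
  0.     -0.    ]
(1, 0.4, 0) [ 0.6512 -0.0205 -0.4029  0.1653 -0.0783] -23.084257955835437 
 [-0.0682  0.4591  0.5587  1.498  -0.1336 -0.9846 -0.3297 -1.0451  0.116
 -0.0972 -0.6596 -0.2837 -0.     -0.      0.0244  0.0527 -0.5046  0.2632
  0.     -0.    ]
(1, 0, 0.4) [ 0.652  -0.0208 -0.4023  0.1611 -0.079 ] -23.05093041802128 
 [-0.0713  0.4811  0.5556  1.4757 -0.1926 -1.0085 -0.3886 -1.0215  0.5349
 -0.2386 -0.     -0.     -0.1195  0.365  -0.3163 -0.1136 -0.      0.
  2.4781 -0.6322]
grip rel (fwd,left,up mm; rpy deg) [ 0.148  -0.2724 -1.5309] [-0.725   0.6226  0.4862] [ 0.2242  0.0959 -0.1555 -0.1007 -0.1712 -0.0318  0.0804  0.0621 -0.1819
  0.0999  0.1978 -0.1268]
tool yaw -22.78953083224422 tool z [-0.0009 -0.     -1.    ]
```

Request:
move_arm(
  motion=[
    [[0.4,-0.1,0],[0,0,0.07],0],
    [[1.0,-0.1,0],[0,0,0.07],0],
    [[1.0,-0.1,0.6],[0,0,0.07],0],
    [[1.0,-0.1,1.2],[0,0,0.07],0],
    [[1.0,-0.1,1.7],[0,0,0.07],0],
    [[1.0,-0.1,2.1],[0,0,0.07],0],
    [[1.0,-0.1,2.4],[0,0,0.07],0],
    [[1.0,-0.1,2.5],[0,0,0.07],0],
    [[1.0,-0.1,2.5],[0,0,0.07],0],
    [[1.0,-0.1,2.5],[0,0,0.07],0],
  ],
)

```text
time_s: 7.32
eef_pos: [0.6023, 0.0019, 0.1511]
eef_rot: [-0.0, 0.979, -0.202, 0.001]
wrist_force: [-0.5, -0.3, -2.6]
opening: 0.341
```

```bash
cat > look.py <<'E'
from fit import *
import sys
def main(n):
    o=monitor.get_obs(); q=o["eef_rot"]; Rt=Ro.from_quat([q[1],q[2],q[3],q[0]]).as_matrix(); t=o["eef_pos"]
    O=np.array([.6512,-.0205,0]); d=R(-.4029).T@(t-O)
    f=R(-.4029).T@o["wrist_force"]
    print("tcp in stand mm",d*1000,"yaw err deg",np.degrees(np.arctan2(Rt[1,0],Rt[0,0])+.4029),"F stand",f,"open",o["opening"],"t",o["time_s"])
    for c in("wrist","top","scene"): cv2.imwrite(f"pics/{c}_{n}.png",viewer.camera(c))
main(sys.argv[1])
E
python3 look.py 3; python3 - <<'E'
from h import *
w=cv2.imread("pics/wrist_3.png"); s=cv2.imread("pics/scene_3.png")
A=cv2.resize(w[:200,180:330],(450,600),interpolation=cv2.INTER_CUBIC); B=cv2.resize(s[140:270,210:285],(346,600),interpolation=cv2.INTER_CUBIC)
cv2.imwrite("pics/i.png",np.hstack([A,B]))
E
```

```text
tcp in stand mm [-53.7701   1.4198 151.1419] yaw err deg -0.20422274623049796 F stand [-0.3695 -0.4885 -2.5702] open 0.341043821705716 t 7.325
```

View pics/i.png

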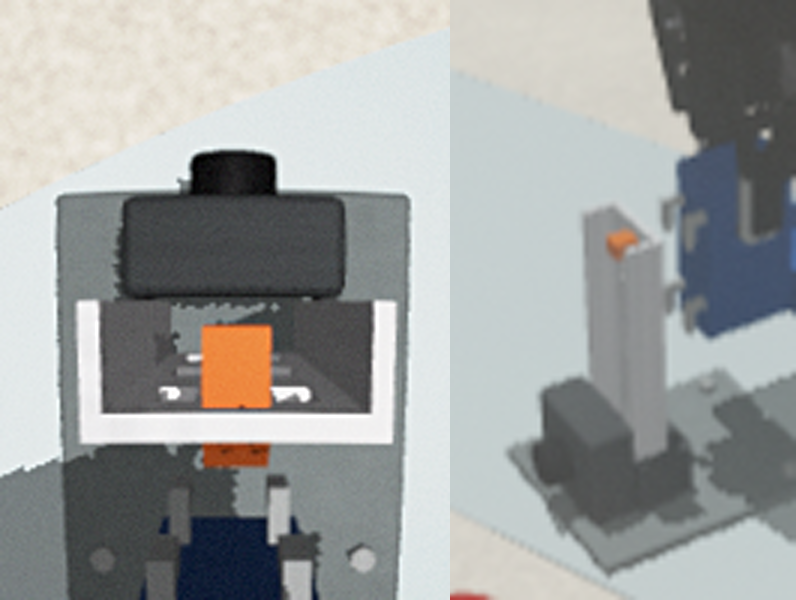

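```bash
cat > f2.py <<'E'
from fit import *
c=viewer.calibration("wrist"); o=monitor.get_obs(); t=o["eef_pos"]
q=o["eef_rot"]; Rt=Ro.from_quat([q[1],q[2],q[3],q[0]]).as_matrix(); F=Rt@np.diag([1,-1,-1])
P=lambda p:px(p,180,0,3)
m=[P((77,444)),P((394,443))]
def r(p):
    return np.concatenate([proj("wrist",np.array([p[0],p[1],0])+R(p[2])@[0,Y,p[3]],c)-u for u,Y in zip(m,(.022,-.022))])
s=least_squares(r,[.651,-.02,-.4,.165]); x=s.x; print(x,np.degrees(x[2]),s.fun)
rel=F.T@(np.array([x[0],x[1],x[3]])-t); print("upright top in tool (fwd,left,up) mm",rel*1000,"yaw rel deg",np.degrees(x[2]-np.arctan2(Rt[1,0],Rt[0,0])))
w=cv2.imread("pics/wrist_3.png")
# holder back-top edge: predicted corners with nominal grip offset, print blue/edge transitions nearby
g=t+F@np.array([.00015,-.0003,.0095])
for P3 in((26,15,18),(26,-15,18),(26,12,-4),(37.5,12,-18),(37.5,-12,-18),(37.5,8,1),(37.5,-8,1)):
    print(P3,(proj("wrist",g+F@np.array(P3)/1000,c)-[180,0])*3)
E
python3 f2.py; python3 - <<'E'
import cv2
w=cv2.imread("pics/wrist_3.png")
cv2.imwrite("pics/j.png",cv2.resize(w[120:270,180:330],(600,600),interpolation=cv2.INTER_CUBIC))
E
```

```text
[ 0.6523 -0.0206 -0.4026  0.1633] -23.069769485261542 [-0. -0.  0. -0.]
upright top in tool (fwd,left,up) mm [55.1047 -0.9077 12.3192] yaw rel deg 0.2090576324086866
(26, 15, 18) [116.0094 680.3921]
(26, -15, 18) [344.7257 680.2919]
(26, 12, -4) [152.101  621.4258]
(37.5, 12, -18) [157.21   526.1053]
(37.5, -12, -18) [302.6807 526.076 ]
(37.5, 8, 1) [174.7503 559.1211]
(37.5, -8, 1) [285.6027 559.0942]
```

View pics/j.png

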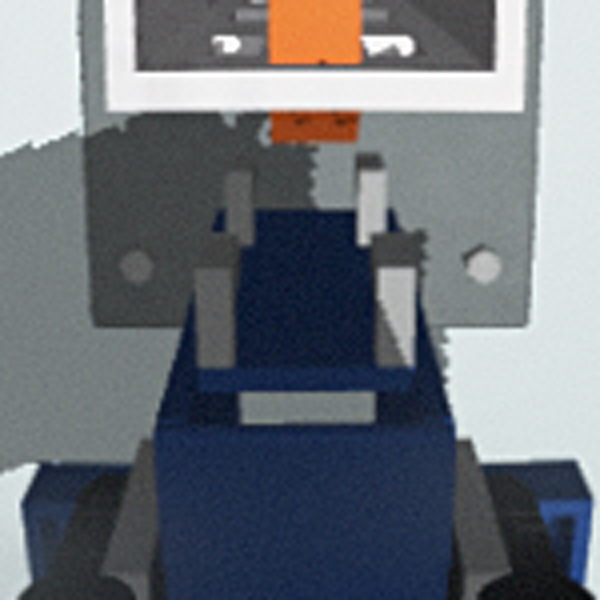

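Request:
move_arm(
  motion=[
    [[0,0.01,0.1],[0,0,0],0],
    [[0.1,0.01,0.1],[0,0,0],0],
    [[0.2,0.01,0.1],[0,0,0],0],
    [[0.26,0.01,0.1],[0,0,0],0],
    [[0.28,0.01,0.1],[0,0,0],0],
    [[0.3,0.01,0.1],[0,0,0],0],
    [[0.3,0.01,0.1],[0,0,0],0],
  ],
)

```text
time_s: 8.35
eef_pos: [0.6177, -0.0056, 0.1438]
eef_rot: [-0.0, 0.979, -0.202, -0.0]
wrist_force: [-0.8, 0.8, -2.4]
opening: 0.346
```

```bash
python3 look.py 4
```

```text
tcp in stand mm [-36.6737   0.6116 143.8464] yaw err deg -0.20304357186138158 F stand [-1.0588  0.4109 -2.3966] open 0.346450466116998 t 8.35
```

Request:
move_arm(
  motion=[
    [[0.02,0,0],[0,0,0],0],
    [[0.04,0,0],[0,0,0],0],
    [[0.04,0,0],[0,0,0],0],
  ],
)

```text
time_s: 8.88
eef_pos: [0.618, -0.0056, 0.1433]
eef_rot: [-0.0, 0.979, -0.202, -0.002]
wrist_force: [-7.4, 4.0, -1.0]
opening: 0.345
```

```bash
sed -i 's/^    for c in/    if n!="0":\n     for c in/' look.py; python3 look.py 0
```

```text
tcp in stand mm [-36.3543   0.6959 143.2757] yaw err deg -0.18782083690414692 F stand [-8.372   0.759  -1.0478] open 0.3451588318418311 t 8.875
```

Request:
move_arm(
  motion=[
    [[0,0,0.015],[0,0,0],0],
    [[0,0,0.03],[0,0,0],0],
    [[0,0,0.045],[0,0,0],0],
    [[0,0,0.06],[0,0,0],0],
    [[0,0,0.075],[0,0,0],0],
    [[0,0,0.09],[0,0,0],0],
  ],
)

```text
time_s: 9.62
eef_pos: [0.6181, -0.0055, 0.1381]
eef_rot: [-0.0, 0.979, -0.202, -0.002]
wrist_force: [-6.9, 3.1, 1.6]
opening: 0.343
```

Request:
move_arm(
  motion=[
    [[0,0,0.012],[0,0,0],0],
    [[0,0,0.024],[0,0,0],0],
    [[0,0,0.024],[0,0,0],0],
  ],
)

```text
time_s: 10.0
eef_pos: [0.6182, -0.0056, 0.1365]
eef_rot: [-0.0, 0.979, -0.202, -0.002]
wrist_force: [-6.3, 2.7, -0.3]
opening: 0.347
```

```bash
python3 look.py 0
```

```text
tcp in stand mm [-36.1805   0.8265 136.5201] yaw err deg -0.17651210864990519 F stand [-6.8247  0.0198 -0.3308] open 0.34717418862165456 t 10.0
```

Request:
move_arm(
  motion=[
    [[0,0,0.012],[0,0,0],0],
    [[0,0,0.024],[0,0,0],0],
    [[0,0,0.024],[0,0,0],0],
  ],
)

```text
time_s: 10.38
eef_pos: [0.6194, -0.0063, 0.1349]
eef_rot: [-0.0, 0.979, -0.202, -0.001]
wrist_force: [-0.3, 1.5, -6.1]
opening: 0.342
```

Request:
move_arm(
  motion=[
    [[0,0,0.01],[0,0,0],0],
    [[0,0,0.02],[0,0,0],0],
    [[0,0,0.02],[0,0,0],0],
  ],
)

```text
time_s: 10.75
eef_pos: [0.6205, -0.0068, 0.1347]
eef_rot: [0.0, 0.979, -0.202, 0.001]
wrist_force: [1.5, -0.1, -4.2]
opening: 0.346
```

Request:
move_arm(
  motion=[
    [[0.03,0,0],[0,0,0],0],
    [[0.06,0,0],[0,0,0],0],
    [[0.09,0,0],[0,0,0],0],
    [[0.12,0,0],[0,0,0],0],
    [[0.12,0,0],[0,0,0],0],
  ],
)

```text
time_s: 11.38
eef_pos: [0.6267, -0.0094, 0.1344]
eef_rot: [0.0, 0.979, -0.202, 0.0]
wrist_force: [-0.2, -0.4, -3.2]
opening: 0.347
```

```bash
python3 look.py 0
```

```text
tcp in stand mm [-26.8395   0.5756 134.4224] yaw err deg -0.20488660759549285 F stand [-0.0742 -0.4274 -3.2055] open 0.34661339102605104 t 11.375
```

Request:
move_arm(
  motion=[
    [[0.02,0,0],[0,0,0],0],
    [[0.04,0,0],[0,0,0],0],
    [[0.06,0,0],[0,0,0],0],
    [[0.06,0,0],[0,0,0],0],
  ],
)

```text
time_s: 11.88
eef_pos: [0.6285, -0.0101, 0.1341]
eef_rot: [-0.0, 0.979, -0.202, -0.002]
wrist_force: [-6.2, 1.9, 0.6]
opening: 0.346
```

```bash
python3 look.py 0
```

```text
tcp in stand mm [-24.9795   0.6305 134.0633] yaw err deg -0.19416111240140088 F stand [-6.4021 -0.6814  0.5808] open 0.34554278521320786 t 11.875
```

Request:
move_arm(
  motion=[
    [[-0.01,0,0.03],[0,0,0],0],
    [[-0.01,0,0.06],[0,0,0],0],
    [[-0.01,0,0.09],[0,0,0],0],
    [[-0.01,0,0.12],[0,0,0],0],
    [[-0.01,0,0.12],[0,0,0],0],
  ],
)

```text
time_s: 12.5
eef_pos: [0.6285, -0.01, 0.1272]
eef_rot: [-0.0, 0.979, -0.202, -0.001]
wrist_force: [-6.0, 3.1, 1.1]
opening: 0.345
```

```bash
python3 look.py 0
```

```text
tcp in stand mm [-24.9709   0.7848 127.1781] yaw err deg -0.18994970624563345 F stand [-6.7097  0.4722  1.1447] open 0.34464047477936854 t 12.5
```

Request:
move_arm(
  motion=[
    [[0,0,0.03],[0,0,0],0],
    [[0,0,0.06],[0,0,0],0],
    [[0,0,0.08],[0,0,0],0],
    [[0,0,0.08],[0,0,0],0],
  ],
)

```text
time_s: 13.0
eef_pos: [0.6285, -0.0099, 0.1227]
eef_rot: [-0.0, 0.979, -0.202, -0.001]
wrist_force: [-6.9, 3.7, 1.9]
opening: 0.344
```

```bash
python3 look.py 0
```

```text
tcp in stand mm [-25.0082   0.8802 122.6612] yaw err deg -0.1838757183669243 F stand [-7.8458  0.6879  1.8935] open 0.34439470579771064 t 13.0
```

Expected home TCP z ≈ 0.119–0.120; continue in small steps.

Request:
move_arm(
  motion=[
    [[0,0,0.015],[0,0,0],0],
    [[0,0,0.03],[0,0,0],0],
    [[0,0,0.04],[0,0,0],0],
    [[0,0,0.04],[0,0,0],0],
  ],
)

```text
time_s: 13.5
eef_pos: [0.6284, -0.0102, 0.1189]
eef_rot: [-0.0, 0.979, -0.202, -0.001]
wrist_force: [-3.3, 2.2, -5.0]
opening: 0.34
```

Request:
move_arm(
  motion=[
    [[0,0,0.015],[0,0,0],0],
    [[0,0,0.03],[0,0,0],0],
    [[0,0,0.03],[0,0,0],0],
  ],
)

```text
time_s: 13.88
eef_pos: [0.6285, -0.0102, 0.1182]
eef_rot: [-0.0, 0.979, -0.202, -0.001]
wrist_force: [-7.5, 3.8, 0.1]
opening: 0.342
```

Request:
move_arm(
  motion=[
    [[0,0,0.02],[0,0,0],0],
    [[0,0,0.04],[0,0,0],0],
    [[0,0,0.04],[0,0,0],0],
  ],
)

```text
time_s: 14.25
eef_pos: [0.6285, -0.0101, 0.1176]
eef_rot: [-0.0, 0.979, -0.202, -0.001]
wrist_force: [-13.3, 3.9, 10.4]
opening: 0.342
```

```bash
python3 look.py 5;python3 - <<'E'
from h import *
w=cv2.imread("pics/wrist_5.png"); s=cv2.imread("pics/scene_5.png")
A=cv2.resize(w[20:220,180:330],(450,600),interpolation=cv2.INTER_CUBIC); B=cv2.resize(s[140:270,210:285],(346,600),interpolation=cv2.INTER_CUBIC)
cv2.imwrite("pics/k.png",np.hstack([A,B]))
E
```

```text
tcp in stand mm [-24.9446   0.626  117.624 ] yaw err deg -0.20028061457431337 F stand [-13.7078  -1.6342  10.4193] open 0.3422667507190008 t 14.25
```

View pics/k.png

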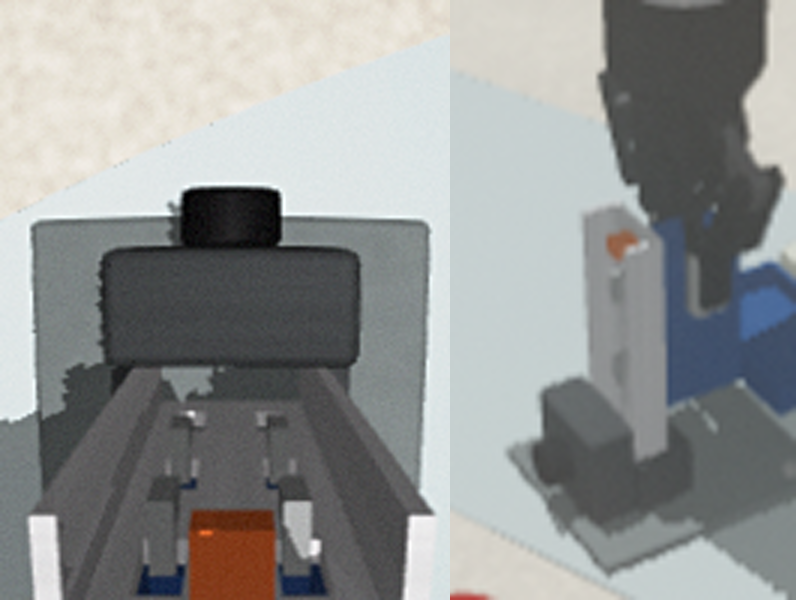

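Request:
move_arm(
  motion=[
    [[-0.03,0,-0.03],[0,0,0],0],
    [[-0.03,0,-0.03],[0,0,0],100],
    [[-0.03,0,-0.03],[0,0,0],100],
    [[-0.03,0,-0.03],[0,0,0],100],
    [[-0.03,0,-0.03],[0,0,0],100],
    [[-0.03,0,-0.03],[0,0,0],100],
    [[-0.03,0,-0.03],[0,0,0],100],
  ],
)

```text
time_s: 15.28
eef_pos: [0.6277, -0.0099, 0.1175]
eef_rot: [-0.0, 0.979, -0.202, -0.0]
wrist_force: [0.2, -0.1, 0.1]
opening: 1.001
```

Request:
move_arm(
  motion=[
    [[0,0,-0.3],[0,0,0],100],
    [[0,0,-0.8],[0,0,0],100],
    [[0,0,-1.4],[0,0,0],100],
    [[0,0,-2.0],[0,0,0],100],
    [[-0.8,0,-2.4],[0,0,0],100],
    [[-1.6,0,-2.4],[0,0,0],100],
    [[-1.6,0,-2.4],[0,0,0],100],
    [[-1.6,0,-2.4],[0,0,0],100],
  ],
)

```text
time_s: 16.27
eef_pos: [0.5403, 0.0279, 0.2631]
eef_rot: [0.0, 0.979, -0.202, 0.001]
wrist_force: [-0.7, 0.1, 0.9]
opening: 0.999
```

```bash
python3 look.py 6;python3 - <<'E'
from h import *
w=cv2.imread("pics/wrist_6.png"); s=cv2.imread("pics/scene_6.png")
A=cv2.resize(w[20:220,180:330],(450,600),interpolation=cv2.INTER_CUBIC); B=cv2.resize(s[140:270,210:285],(346,600),interpolation=cv2.INTER_CUBIC)
cv2.imwrite("pics/l.png",np.hstack([A,B]))
E
```

```text
tcp in stand mm [-121.0334    1.0715  263.07  ] yaw err deg -0.19045465799861888 F stand [-0.6761 -0.2166  0.8856] open 0.9988403274300032 t 16.275
```

View pics/l.png

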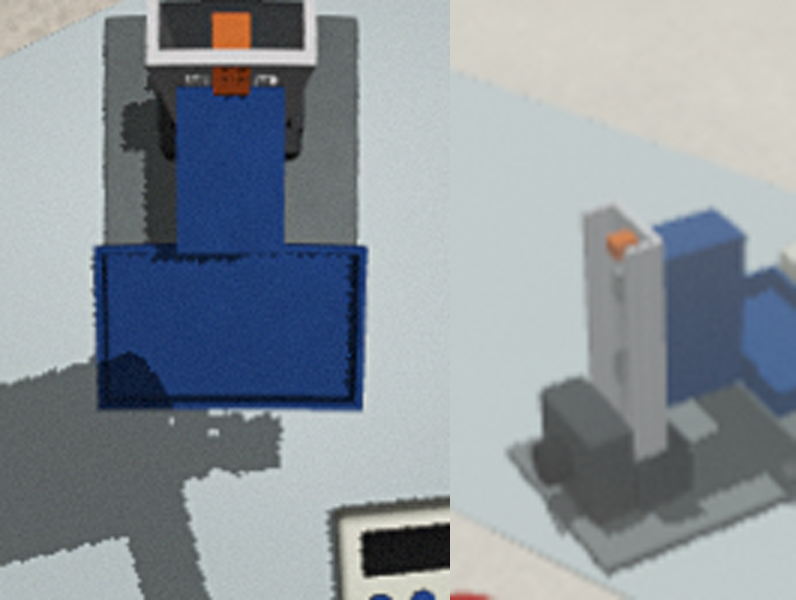

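```bash
python3 -c "
from bench import workorder; print(workorder.hand_in())"
```

```text
the job is handed in; nothing more can be done
None
```

I hung the blue holder on the empty upright, with its four hooks in the upper two rows and the orange catch out over its top edge. Then I let go, backed the arm away and handed the job in at about 16.3 s.

**How it went:** The upright's top measured about 163 mm, roughly 13 mm below nominal. I slid the hooks down the face with about 7 N until they dropped in, and pushed the back flat. I then pressed down until the force fell off (the catch snapping) and rose again at the stop. The highest force I read on the wrist was about 17 N.

**Last checks:**
- **Hooks and catch:** the wrist picture taken while pressing shows all four hooks through their slots. The last wrist picture, after letting go, shows the orange catch lapping over the blue top edge.
- **Position:** the holder looks centred, square and flat on the face in the last pictures, with nothing touching it.
- **Arm:** it stands clear, with the wrist force near zero.

**What disagreed or was not checked:**
- One corner I marked in the scene picture was about 6 pixels off in the first fit of the upright, probably the wrong corner. I dropped it and measured again close up with the wrist camera.
- The catch slide could not be read directly, so "out" rests on the picture and the force drop.
- I did not measure the bystanders again. The arm's path and the forces gave no sign that anything was touched.

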